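# Hold a gift box in the corner of the marking machine

## Robot

A 6-joint arm with a two-finger parallel gripper is mounted at the origin on the work surface. World frame = base frame: x ahead of the robot, y to its left, z up, the work surface at z = 0. Lengths are in m, angles in rad, forces in N, time in s.
With the tool pointing down it reaches from about 0.25 to 0.775 m from the base axis. Payload 4 kg.
Tool frame: the origin (TCP) lies at the very end of the fingers, on their centre line; the grasp point (between the pads) lies 19 mm behind it; z points along the fingers, y is the direction in which the jaws open and shut (so a half turn about z gives the same grasp; the last joint's range is limited). The gripper opens to 94 mm and grips with 3 to 60 N. Pads are 16 mm wide; open, the fingers measure 119 mm over their backs; the gripper's body (75 mm by 177 mm) begins 78 mm behind the grasp point.
Start: joints at [1.065, 0.087, 1.371, -0, 1.684, -0.103], TCP at [0.216, 0.506, 0.206] pointing down, gripper open.
Joint ranges: [-3.1, 3.1], [-0.76, 2.03], [0.27, 2.55], [-1.08, 4.22], [0.17, 2.65], [-2.57, 2.57]. Speed limits (rad/s): [2.79, 2.79, 3.14, 3.14, 3.14, 3.14].

## Interface

Orientations are given as [roll, pitch, yaw] about the fixed x, y, z axes, in that order (R = Rz(yaw) Ry(pitch) Rx(roll)).
In Python, from bench import robot, snapshot, models gives the robot as it stands.
- The arm moves only by the tool arm_command, never from a script. Its argument "commands" is text: rows parted by semicolons, each of 7 numbers parted by spaces: the shift along the tool's x, y, z in mm, then the turn, a rotation vector about the tool's x, y, z in degrees, then the opening, from 0 (shut) to 1 (fully open). In form: tx ty tz rx ry rz hand; .... A call has 1 to 12 rows; each row shifts and turns the pose as measured when the row begins, along the tool's axes as they then stand; what a row does not reach is not made up. A row lasts 1/8 s, in which the tool goes at most 62.5 mm and 10.7 degrees, less where a joint would pass 70% of its speed; a pose out of reach is approached as far as the arm can. A call is refused whole if a number of a shift passes 62.5 or a number of a turn 10.7, either way. A call with a gripper value outside its range is refused whole. The fingers move at their own pace and stop on an object; the grip force is fixed at half the most. Time passes only in rows, so rows that do not move let the fingers close. It gives the time, the measured TCP pose, the force and the opening at its end, in the units of the state.
- robot.get_obs(): the state, without advancing time (a new reading comes with each control period).
- snapshot(name): name is "scene" or "top"; returns a dict with "img" (400x640x3 uint8, blue, green, red), "camera_matrix" (3x3 intrinsics, pixels), "origin" and "rotation" of the camera in the world. Camera axes: x right, y down, z forward; pixel columns grow to the right and rows downward; lengths in m; the calibration is good to about 2 mm. A picture is of the moment at which its call begins. There is no depth.
- robot.close_job(): hands the job in, once; it reports no verdict.
Trained networks look in a picture, given as the dict that the camera call returned (one of the last four; its "shot" number tells which), for a name from the list of things; names that differ only in an ending like _2 or _b are one class to them, and where a whole thing is asked for, a point or a joint stands for the part that bears it (a point fixed in the world has none). Each returns a list of dicts, best first, with "conf" (0 to 1); they miss things now and then, are a little off and sometimes report something else, mostly with a low value. They report only what shows in the picture. A call takes as long as a camera call. They do not tell look-alikes from the thing itself.
- models.spot_in(query, picture): "bbox" ([left, top, width, height] as shares, 0 to 1, of the picture: columns of its width, rows of its height, round what is visible of it).
- models.tip_of(query, picture): "centre" ([column, row] as shares, 0 to 1, of the picture: columns of its width, rows of its height: a listed point, or the origin of a listed thing).
The state is a dict: "time": time; "joint_positions": joint angles; "qvel": joint speeds; "joint_torque": joint torques, N m; "tool_pos": TCP position; "ee_rot": TCP orientation; "wrist_force": force on the tool from outside, world axes, zero at the start; "wrist_torque": the same for the moment, N m; "width": finger opening in m.
Only numpy, scipy, OpenCV 4.12 (cv2) and the standard library are available. Lean on these libraries where they do the work, as an engineer would, in place of code of your own. Each camera call takes 0.05 s, during which the arm holds its last target. There are 200 camera calls.

## Task

Set the marking machine's dial to the green dot and leave it clicked in there. Then fetch the wooden gift box, lay it flat on the machine's bed with its long side along the long black stop, and press it firmly into the corner against both stops at once, as if a name were about to be drawn on it. Finish while still holding it pressed against both stops with the gripper, and do not push the other things on the counter about.

Things in the scene. Friction and masses are not known exactly. Their poses are not given: they have to be found in the camera images.
- dial (a joint): angle of the selector dial, rad; grows as it is turned clockwise seen from above. Four spring detents: white dot 0, yellow dot 0.7, green dot 1.4, blue dot 2.1 (end stops just outside, -0.1 and 2.2). It needs up to about 0.1 N m to turn over a notch and clicks to the nearest detent when let go; starts at white or yellow
- dial_grip (a point): grip point on the dial's vertical axis, 61 above the table. The dial is a grey bar 46 long, 13 wide, 22 high (top 9 above this point) on a flat round skirt of 48 diameter, on top of the control unit. The point turns with the dial: x axis along the bar to the end with the white line (the pointer), z up
- console: the control unit: fixed grey box 120 x 120 x 40 high, black top with the four coloured dots around the dial, 40 from its axis, which is the box's centre. Origin: centre of its underside, z up. In its frame the pointer at dial angle q points at 1.05 - q from the x axis (anticlockwise from above)
- wood_box: the wooden gift box: a closed solid block, pale wood with a thin dark band, 55 (its x) x 100 (its y, the long way) x 42 high, 0.11 to 0.22 kg, loose, varnished (slides on bed and stops with friction about 0.25), lying flat on the table; either way round is right. Origin: centre of its underside, z up
- red_tin: a red tin of the same size and shape as the wooden box, origin likewise; not to be used, leave it where it lies (it may lie in either of two places, swapped with the wooden box)
- corner (a point): inner corner of the two stops, at the level of the bed's surface (12 above the table). The fixed bed's flat aluminium surface extends from this point 160 to -x and 160 to -y of this point's axes (z up). The box belongs at -x, -y of this point: when home its centre is at x -27.5, y -50, z 0 and its axes are parallel to these
- stop_long: black fixed, rigid bar along the bed's y axis, 152 long, 12 wide, rising 14 above the bed; its inner face passes through the corner point, looks to -x of the corner's axes, and takes the box's 100 side. Origin: that of the bed (60 to -x and 60 to -y of the corner point, at table level)
- stop_short: black fixed, rigid bar along the bed's x axis, 100 long, 12 wide, rising 14 above the bed; its inner face passes through the corner point, looks to -y of the corner's axes, and takes the box's 55 end. Origin: as for stop_long. Beyond the long stop, from 41 past its inner face, is the machine's parked gantry, 70 high above the table
- note_cube: block of coloured sticky notes 76 x 76 x 40 high, loose bystander; origin under its centre
- pen_cup: blue cup of pens, 80 diameter, 141 high with the pens, loose bystander; origin under its centre
- notebooks: pile of three notebooks 145 x 205 x 45 high, loose bystander; origin under its centre
- glue: white glue bottle with orange cap, 44 diameter, 110 high, loose bystander; origin under its centre
- tape_dispenser: black tape dispenser 140 x 55 x 83 high, loose bystander; origin under its centre
- ribbon_spool: red upright spool 60 diameter, 35 high, loose bystander; origin under its centre
There are look-alikes about, which are no part of the job. What is shaped like the console but orange is not meant.

How it is judged:
By the outcome, as a careful person would: the job done as asked, in the order asked, and still so for the second after the job is handed in, while the arm keeps its last pose, push and grip.
It also fails if it takes over 67 s, if anything falls off the work surface, if the arm or the gripper's body presses on something with over 40 N, if the wrist force passes 120 N, or if a joint passes its speed limit or range.

## Working session

There is one attempt and no reset: what is moved stays moved. The work goes in short steps, Python scripts to look and compute and a tool call to move; the robot and the scene stay as the last step left them, time stands still between calls to the robot, and variables do not carry over. Pictures are saved under pics/ and viewed, about 8 in all and at most 12, crops included, and the job is handed in when it is done.

Besides the shell and the picture viewer there is one more tool, called after "Request:" as a command line: name --argument value ..., lists and objects as JSON in quotes. arm_command: Moves the arm, as the interface text tells. Its arguments: {"type":"object","properties":{"commands":{"type":"string"}},"required":["commands"]}

```bash
mkdir -p pics; ls; cat > h.py <<'E'
import numpy as np, cv2, sys
sys.path.insert(0,'.')
from bench import robot, snapshot, models
def ray(s,u,v,z):
    d=s["rotation"]@np.linalg.solve(s["camera_matrix"],[u,v,1.]); o=np.array(s["origin"])
    return o+d*(z-o[2])/d[2]
def proj(s,p):
    c=np.array(s["rotation"]).T@(np.array(p)-s["origin"]); c=np.array(s["camera_matrix"])@c; return c[:2]/c[2]
E
python3 - <<'E'
from h import *
for n in ("scene","top"):
    s=snapshot(n); cv2.imwrite(f"pics/{n}0.png",s["img"])
    print(n,np.round(s["origin"],3))
    for q in ["dial_grip","console","wood_box","red_tin","corner","stop_long","note_cube","pen_cup","glue","tape_dispenser","notebooks","ribbon_spool"]:
        for d in models.tip_of(q,s)[:3]:
            u,v=d["centre"][0]*640,d["centre"][1]*400
            z={"dial_grip":.061,"corner":.012}.get(q,0)
            print(q,round(d["conf"],2),int(u),int(v),np.round(ray(s,u,v,z)[:2],3))
print({k:np.round(v,3) for k,v in robot.get_obs().items()})
E
```

```text
pics
scene [1.274 0.481 1.32 ]Traceback (most recent call last):
  File "<stdin>", line 9, in <module>
  File "h.py", line 6, in ray
    return o+d*(z-o[2])/d[2]
                        ~^^^
IndexError: invalid index to scalar variable.
```

```bash
python3 - <<'E'
from h import *
s=snapshot("top"); print(s["rotation"],s["origin"],s["camera_matrix"])
s=snapshot("scene"); print(s["rotation"],s["origin"])
print(robot.get_obs())
E
```

```text
[-3.10417567 -0.01424578 -1.54765675] [4.35444957e-01 6.66145783e-04 1.34988316e+00] [[421.2714317    0.         320.94101226]
 [  0.         421.2714317  198.22053091]
 [  0.           0.           1.        ]]
[-2.51511368  0.01568006  2.12378472] [1.27398103 0.48114859 1.31973927]
{'time': 0.2, 'joint_positions': array([ 1.06488194e+00,  8.77064554e-02,  1.37162427e+00, -2.29016646e-05,
        1.68357199e+00, -1.03074831e-01]), 'qvel': array([-0.00123347, -0.00306036, -0.00548476, -0.0003581 ,  0.00075798,
       -0.00049109]), 'joint_torque': array([ 6.52155832e-04, -3.40128922e+01, -3.02404869e+01,  7.17333192e-02,
        2.99478066e-02, -9.53741142e-05]), 'tool_pos': array([0.21546602, 0.50570202, 0.2047596 ]), 'ee_rot': array([-3.14028720e+00, -1.12157221e-04,  2.73875046e+00]), 'wrist_force': array([ 0.18842697, -0.18550605, -0.55321273]), 'wrist_torque': array([-0.04731444,  0.03041047, -0.01575542]), 'width': 0.0939823865949312}
```

```bash
cat > h.py <<'E'
import numpy as np, cv2, sys
sys.path.insert(0,'.')
from scipy.spatial.transform import Rotation as Ro
from bench import robot, snapshot as _s, models
def snapshot(n):
    s=_s(n); s["R"]=Ro.from_euler("xyz",s["rotation"]).as_matrix(); return s
def ray(s,u,v,z):
    d=s["R"]@np.linalg.solve(s["camera_matrix"],[u,v,1.]); o=np.array(s["origin"])
    return o+d*(z-o[2])/d[2]
def proj(s,p):
    c=s["R"].T@(np.array(p)-s["origin"]); c=s["camera_matrix"]@c; return c[:2]/c[2]
E
python3 - <<'E'
from h import *
for n in ("scene","top"):
    s=snapshot(n); cv2.imwrite(f"pics/{n}0.png",s["img"])
    for q in ["dial_grip","console","wood_box","red_tin","corner","stop_long","note_cube","pen_cup","glue","tape_dispenser","notebooks","ribbon_spool"]:
        for d in models.tip_of(q,s)[:3]:
            u,v=d["centre"][0]*640,d["centre"][1]*400
            z={"dial_grip":.061,"corner":.012}.get(q,0)
            print(n,q,round(d["conf"],2),int(u),int(v),np.round(ray(s,u,v,z)[:2],3))
E
```

```text
scene dial_grip 0.67 285 104 [ 0.191 -0.356]
scene dial_grip 0.45 235 181 [ 0.59  -0.292]
scene console 0.77 239 193 [ 0.588 -0.286]
scene console 0.66 285 116 [ 0.196 -0.358]
scene wood_box 0.56 264 230 [ 0.668 -0.124]
scene wood_box 0.21 370 258 [0.581 0.22 ]
scene red_tin 0.73 298 192 [ 0.48  -0.115]
scene corner 0.69 370 282 [0.659 0.259]
scene corner 0.39 418 202 [0.318 0.26 ]
scene stop_long 0.53 372 259 [0.581 0.225]
scene stop_long 0.29 472 260 [0.422 0.492]
scene note_cube 0.8 276 150 [ 0.36  -0.291]
scene note_cube 0.55 231 131 [ 0.37  -0.492]
scene pen_cup 0.73 220 239 [ 0.768 -0.227]
scene glue 0.87 265 271 [ 0.787 -0.033]
scene tape_dispenser 0.91 231 131 [ 0.368 -0.492]
scene tape_dispenser 0.57 472 260 [0.423 0.492]
scene notebooks 0.94 473 261 [0.424 0.494]
scene ribbon_spool 0.86 416 202 [0.312 0.252]
scene ribbon_spool 0.73 233 133 [ 0.373 -0.48 ]
top dial_grip 0.72 406 163 [ 0.597 -0.278]
top dial_grip 0.56 431 300 [ 0.18 -0.36]
top console 0.86 421 295 [ 0.184 -0.346]
top console 0.73 406 166 [ 0.596 -0.291]
top wood_box 0.65 329 108 [ 0.779 -0.039]
top wood_box 0.62 353 138 [ 0.68  -0.117]
top red_tin 0.75 353 201 [ 0.478 -0.121]
top corner 0.89 233 144 [0.65  0.265]
top stop_long 0.74 408 165 [ 0.599 -0.296]
top note_cube 0.62 400 238 [ 0.363 -0.275]
top note_cube 0.51 393 113 [ 0.766 -0.245]
top pen_cup 0.62 392 117 [ 0.754 -0.243]
top glue 0.51 332 103 [ 0.794 -0.049]
top tape_dispenser 0.59 466 245 [ 0.347 -0.488]
top notebooks 0.7 159 210 [0.434 0.496]
top ribbon_spool 0.58 230 252 [0.306 0.265]
top ribbon_spool 0.51 408 165 [ 0.6   -0.297]
```

View pics/top0.png

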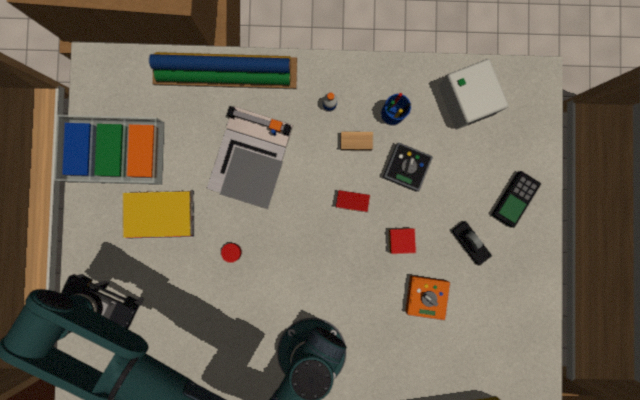

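View pics/scene0.png

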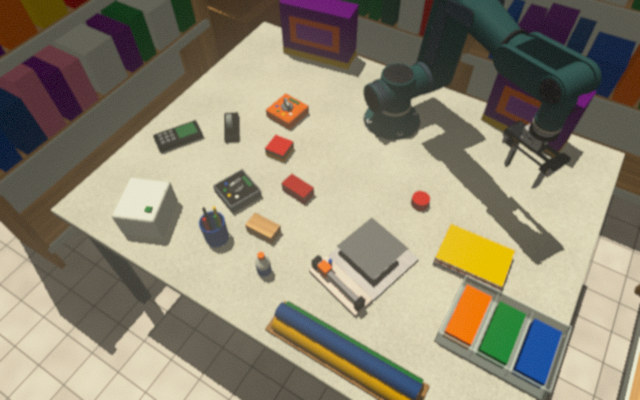

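```bash
python3 - <<'E'
from h import *
t=snapshot("top"); s=snapshot("scene")
def c(i,x,y,w): return cv2.resize(i["img"][y:y+w*3//4,x:x+w],(400,300),interpolation=cv2.INTER_CUBIC)
cv2.imwrite("pics/crop1.png",np.vstack([np.hstack([c(t,200,95,110),c(t,330,120,110)]),np.hstack([c(s,305,210,130),c(s,200,165,100)])]))
E
```

```text
(no output)
```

View pics/crop1.png

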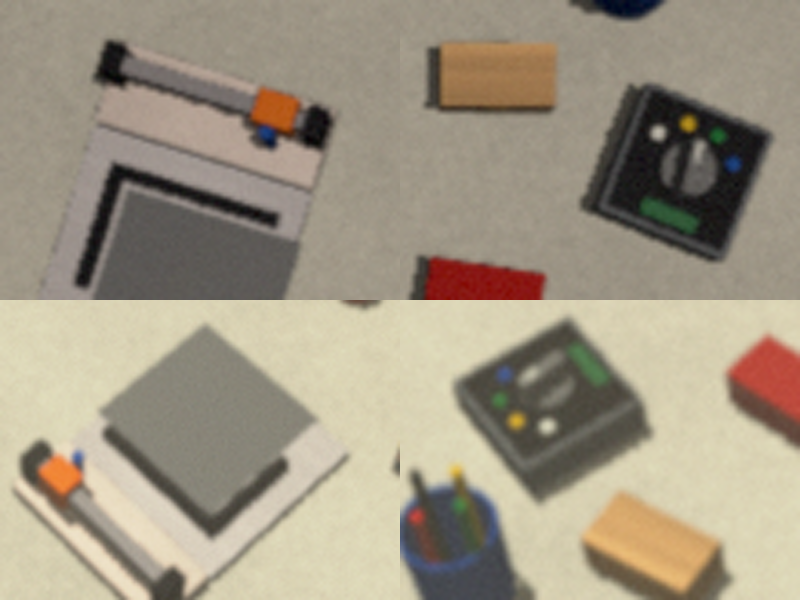

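```bash
cat >> h.py <<'E'
from scipy.optimize import minimize
def box(w,l,h,z0,cx=0,cy=0):
    return np.array([[cx+a*w/2,cy+b*l/2,z0+k*h] for a in(-1,1) for b in(-1,1) for k in(0,1)])
def place(P,p):
    c,s=np.cos(p[2]),np.sin(p[2]); return np.c_[P[:,0]*c-P[:,1]*s+p[0],P[:,0]*s+P[:,1]*c+p[1],P[:,2]]
def hullmask(s,P,k=8):
    q=np.array([proj(s,x) for x in P]); m=np.zeros((400,640),np.uint8)
    h=cv2.convexHull(q.astype(np.float32))[:,0]
    cv2.fillConvexPoly(m,np.round(h*256).astype(np.int32),255,cv2.LINE_AA,8); return m/255.
def fit(views,P,p0):
    "views: list of (snapshot, mask float)"
    f=lambda p:sum(np.abs(hullmask(s,place(P,p))-m).sum() for s,m in views)
    best=min((minimize(f,np.array(p0)+[0,0,d],method="Nelder-Mead",options=dict(initial_simplex=np.array(p0)+[0,0,d]+np.array([[0,0,0],[.015,0,0],[0,.015,0],[0,0,.15]]),xatol=1e-4)) for d in(-.2,0,.2)),key=lambda r:r.fun)
    return best.x,best.fun,sum(m.sum() for _,m in views)
def window(m,s,p,r):
    w=np.zeros((400,640)); u=proj(s,[p[0],p[1],.02]); w[int(u[1]-r):int(u[1]+r),int(u[0]-r):int(u[0]+r)]=1; return m*w
def wood(s,p,r=30):
    a=s["img"].astype(int); return window(((a[:,:,2]-a[:,:,0]>50)&(a[:,:,1]-a[:,:,0]>15)).astype(float),s,p,r)
E
python3 - <<'E'
from h import *
T=snapshot("top"); S=snapshot("scene")
for V in ([T],[S],[T,S]):
    print("wood",fit([(s,wood(s,[.675,-.12])) for s in V],box(.055,.1,.042,0),[.675,-.12,0]))
# slab (top)
a=T["img"].astype(int); g=a.mean(2); print("slab col",a[180,250],"table",a[220,300],"base",a[115,235])
m=window(((abs(a-a[180,250]).max(2)<22)).astype(float),T,[.58,.2],60)
m=cv2.morphologyEx(m,cv2.MORPH_OPEN,np.ones((3,3)))
n,l,st,_=cv2.connectedComponentsWithStats(m.astype(np.uint8)); k=l[180,250]; m=(l==k).astype(float)
print("slab(corner pose)",fit([(T,m)],box(.16,.16,0,.012,-.08,-.08),[.65,.265,-.23]))
# dots
hsv={}
def dots(s,c,r=24):
    a=s["img"].astype(int); B,G,R=a[...,0],a[...,1],a[...,2]
    M={"white":(a.min(2)>120)&(a.max(2)-a.min(2)<60),"yellow":(R>120)&(G>90)&(B<100),"green":(G-R>30)&(G-B>20),"blue":(B-R>40)&(B-G>15)}
    for k in M:
        n,l,st,ce=cv2.connectedComponentsWithStats(window(M[k].astype(np.uint8),s,c,r).astype(np.uint8))
        for i in range(1,n):
            if st[i,4]>=3: yield k,st[i,4],np.round(ce[i],1),np.round(ray(s,*ce[i],.04)[:2],4)
for s in(T,S):
    print("--"); [print(*d) for d in dots(s,[.59,-.285])]
E
```

```text
wood (array([ 0.67205708, -0.1246113 , -0.07327675]), np.float64(160.20000000000002), np.float64(545.0))
wood (array([ 0.66228998, -0.13521268, -0.14159715]), np.float64(280.90196078431376), np.float64(593.0))
wood (array([ 0.66964603, -0.12583671, -0.02090107]), np.float64(457.85098039215677), np.float64(1138.0))
slab col [88 89 92] table [133 147 155] base [77 80 84]
slab(corner pose) (array([ 0.64682292,  0.25929665, -0.29773129]), np.float64(220.51764705882354), np.float64(2452.0))
--
white 156 [384.2 151.8] [ 0.635  -0.2117]
white 151 [419.4 146.2] [ 0.6554 -0.322 ]
white 8 [400.5 156. ] [ 0.6231 -0.2629]
white 8 [411.5 161. ] [ 0.6082 -0.2977]
white 101 [425.6 182.8] [ 0.541  -0.3429]
white 195 [390.8 186.3] [ 0.5273 -0.2341]
yellow 9 [408.9 153.3] [ 0.6322 -0.2891]
green 13 [416.9 156.6] [ 0.6225 -0.3146]
green 54 [403.5 178.4] [ 0.5529 -0.2736]
blue 14 [421.3 164.5] [ 0.598  -0.3286]
--
white 627 [238.7 173.4] [ 0.5424 -0.3171]
white 13 [232.  183.4] [ 0.5888 -0.31  ]
white 194 [220.3 205.2] [ 0.6809 -0.2872]
white 12 [236.5 196. ] [ 0.6234 -0.2644]
white 171 [253.4 208.6] [ 0.6355 -0.186 ]
yellow 15 [228.6 194.6] [ 0.6323 -0.2906]
yellow 6 [214.3 208.8] [ 0.7023 -0.2948]
green 25 [246.5 180.6] [ 0.5537 -0.2751]
green 4 [224.5 189.5] [ 0.6225 -0.3156]
blue 6 [225.5 183. ] [ 0.5989 -0.33  ]
```

```bash
python3 - <<'E'
from h import *
T=snapshot("top"); S=snapshot("scene")
print("wood px",T["img"][140,345:370:6].tolist(),T["img"][126:156:2,357].tolist())
def c(i,x,y,w,W=400): return cv2.resize(i[y:y+w*3//4,x:x+w],(W,W*3//4),interpolation=cv2.INTER_NEAREST)
def draw(s,P,x,y,w,W=400):
    im=c(s["img"],x,y,w,W)
    for a in P:
        q=np.array([(proj(s,p)+.5-[x,y])*W/w for p in a]); cv2.polylines(im,[np.round(q).astype(int)],True,(255,0,255),1)
    return im
C=place(np.array([[0,0,.012],[-.16,0,.012],[-.16,-.16,.012],[0,-.16,.012]]),[.6468,.2593,-.298])
St=place(np.array([[0,0,.026],[0.012,0,.026],[.012,-.15,.026],[0,-.15,.026]]),[.6468,.2593,-.298])
Wd=place(np.array([[a*.0275,b*.05,.042] for a,b in((-1,-1),(-1,1),(1,1),(1,-1))]),[.672,-.122,-.02])
cv2.imwrite("pics/crop2.png",np.vstack([np.hstack([draw(T,[C,St],205,125,90),draw(T,[Wd],330,120,60)]),np.hstack([draw(S,[C,St],325,210,110),draw(S,[Wd],230,200,70)])]))
E
```

```text
wood px [[80, 124, 163], [80, 122, 162], [75, 119, 159], [79, 122, 162], [78, 119, 161]] [[135, 151, 157], [126, 140, 149], [124, 140, 148], [90, 133, 173], [86, 130, 175], [77, 117, 158], [77, 119, 157], [75, 119, 159], [79, 118, 160], [78, 117, 156], [76, 114, 151], [65, 104, 137], [65, 79, 89], [129, 145, 152], [130, 145, 152]]
```

View pics/crop2.png

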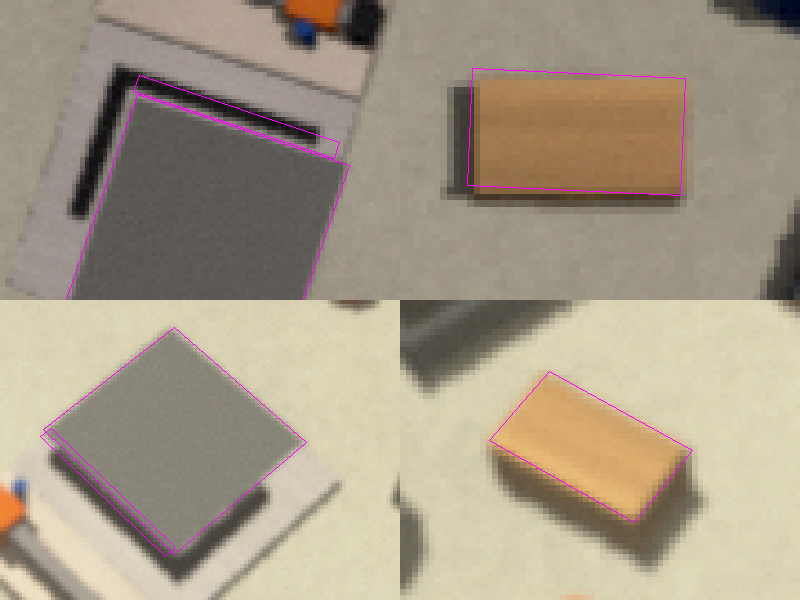

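```bash
python3 - <<'E'
from h import *
T=snapshot("top"); S=snapshot("scene")
L1=box(.012,.152,.014,.012,.006,-.064); L2=box(.1,.012,.014,.012,-.05+.0,.006)
def fitL(views,p0):
    f=lambda p:sum(np.abs(np.maximum(hullmask(s,place(L1,p)),hullmask(s,place(L2,p)))-m).sum() for s,m in views)
    r=min((minimize(f,p0,method="Nelder-Mead",options=dict(initial_simplex=np.array(p0)+np.array([[0,0,0],[k,0,0],[0,k,0],[0,0,k*8]]))) for k in(.006,-.006,.012)),key=lambda r:r.fun); return np.round(r.x,4),r.fun,sum(m.sum() for _,m in views)
def dark(s,t,pts):
    g=s["img"].mean(2).astype(np.float32)
    m=np.clip((t-g)/40+.5,0,1)
    w=np.zeros((400,640),np.uint8)
    cv2.fillConvexPoly(w,cv2.convexHull(np.array(pts,np.int32)),1)
    return m*w
# window: quad around stops, excluding gantry
q=[proj(T,x) for x in place(np.array([[.035,.035,.012],[.035,-.155,.012],[-.12,.035,.012],[-.004,-.155,.012],[-.12,.003,.012]]),[.652,.265,-.29])]
w=np.zeros((400,640),np.uint8)
def win(s):
    w=np.zeros((400,640),np.uint8)
    for P in ([[.03,.035],[.03,-.16],[-.002,-.16],[-.002,.035]],[[.03,.03],[-.12,.03],[-.12,-.002],[.03,-.002]]):
        q=np.array([proj(s,[*x,.012]) for x in place(np.c_[np.array(P),np.zeros(4)],[.652,.265,-.295])[:,:2]])
        cv2.fillConvexPoly(w,np.round(q).astype(np.int32),1)
    return w
V=[]
for s,t in((T,65),(S,75)):
    g=s["img"].mean(2); m=np.clip((t-g)/30+.5,0,1)*win(s); V.append((s,m))
    print(fitL([(s,m)],[.652,.265,-.295]))
print("both",fitL(V,[.652,.265,-.295]))
for s in(T,S):
    for d in models.tip_of("corner",s)[:1]: print(d,np.round(ray(s,d["centre"][0]*640,d["centre"][1]*400,.012),4))
def wd(s,f):
    a=s["img"].astype(int); return window(((a[:,:,2]-a[:,:,0])>f).astype(float),s,[.67,-.12],26)
top=box(.055,.1,0,.042)
for V in ([(T,wd(T,58))],[(S,wd(S,88))],[(T,wd(T,58)),(S,wd(S,88))]): print("wood",fit(V,top,[.67,-.122,0]))
E
```

```text
(array([ 0.6539,  0.2653, -0.2851]), np.float64(205.58366013071895), np.float64(266.1222222222222))
(array([ 0.6462,  0.2615, -0.2884]), np.float64(380.1078431372549), np.float64(148.83333333333331))
both (array([ 0.652 ,  0.2649, -0.2935]), np.float64(589.4483660130719), np.float64(414.9555555555555))
{'centre': [0.3612, 0.6308], 'conf': 0.52} [0.3086 0.2619 0.012 ]
{'centre': [0.5787, 0.7157], 'conf': 0.96} [0.6696 0.2649 0.012 ]
wood (array([ 0.66967362, -0.12387031,  0.07319744]), np.float64(86.55294117647058), np.float64(538.0))
wood (array([ 0.67204502, -0.12376479, -0.01989026]), np.float64(116.05490196078432), np.float64(420.0))
wood (array([ 0.67132862, -0.12510925,  0.02323591]), np.float64(206.3529411764706), np.float64(958.0))
```

```bash
cat >> h.py <<'E'
def plan(x,y,z,yaw,v=60,hand=1.):
    o=robot.get_obs(); p=np.array(o["tool_pos"])*1000; R=Ro.from_euler("xyz",o["ee_rot"]); G=Ro.from_euler("xyz",[np.pi,0,yaw])
    d=np.array([x,y,z])*1000-p; rv=(R.inv()*G).as_rotvec()
    n=int(max(np.ceil(np.linalg.norm(d)/v),np.ceil(np.degrees(np.linalg.norm(rv))/9),1)); out=[]
    for i in range(n):
        Ri=R*Ro.from_rotvec(rv*i/n); t=Ri.inv().apply(d/n)
        out.append(" ".join(f"{a:.1f}" for a in [*t,*np.degrees(rv/n)])+f" {hand:g}")
    print(n,"; ".join(out))
E
python3 -c "
from h import *
plan(.592,-.2895,.16,np.pi)"
```

```text
15 -43.9 -39.0 3.0 0.0 -0.0 -1.5 1; -42.8 -40.1 3.0 0.0 -0.0 -1.5 1; -41.7 -41.3 3.0 0.0 -0.0 -1.5 1; -40.6 -42.4 3.0 0.0 -0.0 -1.5 1; -39.4 -43.4 3.0 0.0 -0.0 -1.5 1; -38.3 -44.5 3.0 0.0 -0.0 -1.5 1; -37.1 -45.5 3.0 0.0 -0.0 -1.5 1; -35.8 -46.5 3.0 0.0 -0.0 -1.5 1; -34.6 -47.4 3.0 0.0 -0.0 -1.5 1; -33.3 -48.3 3.0 0.0 -0.0 -1.5 1; -32.0 -49.2 3.0 0.0 -0.0 -1.5 1; -30.6 -50.0 3.0 0.0 -0.0 -1.5 1; -29.3 -50.8 3.0 0.0 -0.0 -1.5 1; -27.9 -51.6 3.0 0.0 -0.0 -1.5 1; -26.5 -52.3 3.0 0.0 -0.0 -1.5 1
```

Request:
arm_command --commands "-44 -39 2 0 0 -1.5 1; -43 -40 2 0 0 -1.5 1; -42 -41 2 0 0 -1.5 1; -41 -42 2 0 0 -1.5 1; -39 -43 2 0 0 -1.5 1; -38 -44 2 0 0 -1.5 1; -37 -45 2 0 0 -1.5 1; -36 -46 2 0 0 -1.5 1; -35 -47 2 0 0 -1.5 1; -33 -48 2 0 0 -1.5 1; -32 -49 2 0 0 -1.5 1; -31 -50 2 0 0 -1.5 1"

```text
time: 3.5
tool_pos: [0.5299, -0.1419, 0.1833]
ee_rot: [3.138, 0.011, 3.072]
wrist_force: [1.1, 0.8, 0.4]
width: 0.0937
```

```bash
python3 -c "
from h import *
print(robot.get_obs()['joint_positions'])
plan(.592,-.2895,.14,np.pi,hand=.5)"
```

```text
[-0.36915877  0.08143159  1.42067419  0.00649927  1.62991426 -1.86992942]
3 -23.9 -47.7 14.6 0.1 0.2 -1.3 0.5; -22.8 -48.2 14.5 0.1 0.2 -1.3 0.5; -21.8 -48.7 14.5 0.1 0.2 -1.3 0.5
```

Request:
arm_command --commands "-24 -48 14 0 0 -1.3 0.6; -23 -48 14 0 0 -1.3 0.6; -22 -48 14 0 0 -1.3 0.6; 0 0 0 0 0 0 0.6"

```text
time: 4.0
tool_pos: [0.5947, -0.298, 0.1381]
ee_rot: [3.138, 0.01, 3.137]
wrist_force: [1.1, 0.6, 0.7]
width: 0.0587
```

```bash
python3 -c "
from h import *
plan(.592,-.2895,.090,np.pi,hand=.5)"
```

```text
1 3.2 8.4 48.1 0.2 0.6 -0.2 0.5
```

Request:
arm_command --commands "3 8 48 0.2 0.6 -0.2 0.6; 0 0 0 0 0 0 0.6"

```text
time: 4.25
tool_pos: [0.592, -0.289, 0.0896]
ee_rot: [3.14, -0.0, 3.14]
wrist_force: [-0.4, 0.3, -0.7]
width: 0.0569
```

```bash
python3 -c "
from h import *
plan(.592,-.2895,.052,np.pi,hand=.5)
T=snapshot('top');S=snapshot('scene')
def c(i,x,y,w): return cv2.resize(i['img'][y:y+w*3//4,x:x+w],(400,300),interpolation=cv2.INTER_CUBIC)
cv2.imwrite('pics/c3.png',np.hstack([c(T,360,130,90),c(S,195,150,90)]))"
```

```text
1 -0.0 -0.5 37.6 0.1 -0.0 -0.1 0.5
```

View pics/c3.png

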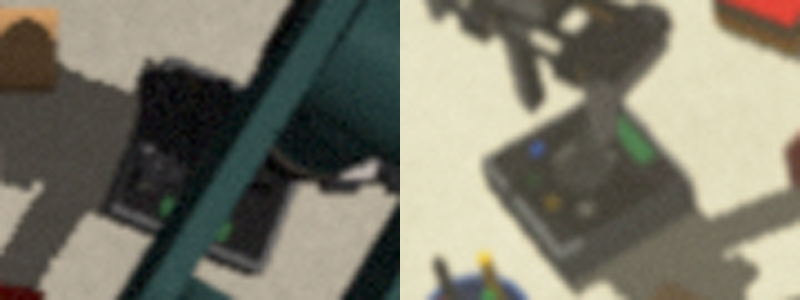

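Request:
arm_command --commands "0 0 20 0 0 0 0.6; 0 0 18 0 0 0 0.6; 0 0 0 0 0 0 0.6"

```text
time: 4.72
tool_pos: [0.5996, -0.2931, 0.0638]
ee_rot: [-3.13, 0.021, 3.141]
wrist_force: [0.3, 1.0, 0.8]
width: 0.0565
```

```bash
python3 -c "
from h import *
o=robot.get_obs();print(o['joint_positions'],o['qvel'],o['wrist_force'])
plan(.592,-.2895,.055,np.pi,hand=.5)"
```

```text
[-5.39931353e-01  3.88986969e-01  1.28929270e+00  7.98238266e-04
  1.43881318e+00 -2.11028644e+00] [ 0.0035372  -0.01811196 -0.02233186 -0.00019966 -0.00420234 -0.00138324] [0.27515439 1.01482279 0.81953382]
1 7.8 3.7 8.6 -0.7 1.2 -0.0 0.5
```

Request:
arm_command --commands "8 4 0 -0.7 1.2 0 0.6; 0 0 0 0 0 0 0.6"

```text
time: 4.97
tool_pos: [0.5914, -0.2891, 0.0642]
ee_rot: [3.141, -0.0, 3.141]
wrist_force: [0.3, -0.5, -0.3]
width: 0.0565
```

```bash
python3 -c "
from h import *
o=robot.get_obs();print(o['tool_pos'],o['wrist_force'])
plan(.592,-.2895,.052,np.pi,hand=.5)"
```

```text
[ 0.59141832 -0.28905188  0.06424118] [ 0.32796791 -0.45127364 -0.30426698]
1 -0.6 -0.5 12.2 0.0 -0.0 -0.0 0.5
```

Request:
arm_command --commands "0 0 12 0 0 0 0.6; 0 0 0 0 0 0 0.6"

```text
time: 5.22
tool_pos: [0.5916, -0.2892, 0.0518]
ee_rot: [3.141, 0.0, 3.141]
wrist_force: [0.1, 0.2, -0.5]
width: 0.0562
```

```bash
python3 -c "
from h import *
plan(.592,-.2895,.052,np.pi,hand=.5)"
```

```text
1 -0.4 -0.3 -0.2 0.0 0.0 -0.0 0.5
```

Close on the bar.

Request:
arm_command --commands "0 0 0 0 0 0 0; 0 0 0 0 0 0 0; 0 0 0 0 0 0 0; 0 0 0 0 0 0 0; 0 0 0 0 0 0 0; 0 0 0 0 0 0 0"

```text
time: 5.98
tool_pos: [0.5921, -0.2895, 0.0523]
ee_rot: [-3.141, 0.002, 3.141]
wrist_force: [0.0, -0.2, 0.2]
width: 0.0128
```

Request:
arm_command --commands "0 0 0 0 0 8 0; 0 0 0 0 0 8 0; 0 0 0 0 0 8 0; 0 0 0 0 0 8 0; 0 0 0 0 0 0 0"

```text
time: 6.6
tool_pos: [0.5923, -0.2887, 0.0523]
ee_rot: [3.14, 0.001, 2.567]
wrist_force: [-1.0, 0.7, -0.7]
width: 0.0127
```

```bash
python3 -c "
from h import *
print(robot.get_obs()['wrist_torque'])
plan(.592,-.2895,.052,np.pi-.70,hand=0)"
```

```text
[-0.04160896  0.00045259 -0.12253388]
1 -0.2 -0.8 0.3 0.1 0.1 7.2 0
```

Request:
arm_command --commands "0 -0.8 0 0 0 7 0; 0 0 0 0 0 0 0; 0 0 0 0 0 0 0.4; 0 0 0 0 0 0 0.4; 0 0 0 0 0 0 0.4; 0 0 0 0 0 0 0.4"

```text
time: 7.35
tool_pos: [0.592, -0.2892, 0.0524]
ee_rot: [3.139, 0.001, 2.454]
wrist_force: [-0.0, -0.2, 0.5]
width: 0.0377
```

```bash
python3 -c "
from h import *
print(robot.get_obs()['wrist_torque'])
plan(.592,-.2895,.16,np.pi-.70,v=50,hand=.4)"
```

```text
[-0.01970609 -0.02104763  0.03459324]
3 -0.1 -0.0 -35.9 0.0 0.0 0.2 0.4; -0.1 -0.0 -35.9 0.0 0.0 0.2 0.4; -0.1 -0.1 -35.9 0.0 0.0 0.2 0.4
```

Request:
arm_command --commands "0 0 -12 0 0 0 0.4; 0 0 -15 0 0 0 0.4; 0 0 -30 0 0 0 0.4; 0 0 -40 0 0 0 0.6; 0 0 -30 0 0 0 0.8"

```text
time: 7.98
tool_pos: [0.5908, -0.2888, 0.1845]
ee_rot: [3.14, -0.002, 2.454]
wrist_force: [0.9, -0.4, 0.1]
width: 0.0541
```

```bash
python3 -c "
from h import *
plan(.670,-.124,.18,np.pi/2,v=50,hand=1)"
```

```text
6 7.2 29.6 0.8 0.0 -0.0 8.4 1; 11.5 28.2 0.8 0.0 -0.0 8.4 1; 15.5 26.2 0.8 0.0 -0.0 8.4 1; 19.2 23.7 0.8 0.0 -0.0 8.4 1; 22.5 20.6 0.8 0.0 -0.0 8.4 1; 25.2 17.1 0.8 0.0 -0.0 8.4 1
```

Request:
arm_command --commands "7 29 0 0 0 8.4 1; 11 28 0 0 0 8.4 1; 15 26 0 0 0 8.4 1; 19 24 0 0 0 8.4 1; 22 21 0 0 0 8.4 1; 25 17 0 0 0 8.4 1; 0 0 0 0 0 0 1"

```text
time: 8.85
tool_pos: [0.6784, -0.125, 0.2028]
ee_rot: [3.12, 0.007, 1.545]
wrist_force: [-0.1, -0.3, 0.5]
width: 0.094
```

```bash
python3 -c "
from h import *
plan(.670,-.124,.14,np.pi/2,v=50,hand=1)
T=snapshot('top');S=snapshot('scene')
def c(i,x,y,w): return cv2.resize(i['img'][y:y+w*3//4,x:x+w],(400,300),interpolation=cv2.INTER_CUBIC)
cv2.imwrite('pics/c4.png',np.hstack([c(T,380,140,60),c(S,205,155,70)]))"
```

```text
2 0.6 -4.9 31.3 0.6 0.2 -0.7 1; 0.6 -4.5 31.4 0.6 0.2 -0.7 1
```

View pics/c4.png

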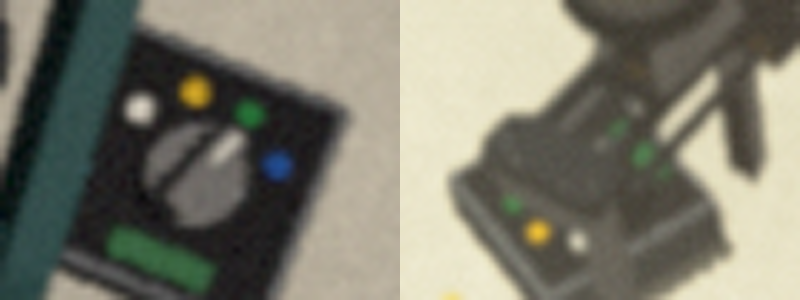

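Dial pointer (left crop, ~(228,147)) points to the green dot (250,115). Now the box.

Request:
arm_command --commands "0.6 -5 31 0.6 0.2 -0.7 1; 0.6 -4 31 0.6 0.2 -0.7 1; 0 0 0 0 0 0 1"

```text
time: 9.32
tool_pos: [0.6686, -0.131, 0.142]
ee_rot: [3.139, 0.004, 1.568]
wrist_force: [0.1, -0.1, 0.2]
width: 0.0943
```

```bash
python3 -c "
from h import *
plan(.670,-.124,.08,np.pi/2,v=50,hand=1)"
```

```text
2 3.7 0.6 31.0 0.1 0.1 -0.1 1; 3.6 0.6 31.0 0.1 0.1 -0.1 1
```

Request:
arm_command --commands "3.7 0.6 31 0.1 0.1 -0.1 1; 3.6 0.6 31 0.1 0.1 -0.1 1; 0 0 0 0 0 0 1"

```text
time: 9.7
tool_pos: [0.672, -0.1282, 0.0853]
ee_rot: [3.134, 0.004, 1.569]
wrist_force: [0.3, -0.2, 0.3]
width: 0.0939
```

```bash
python3 -c "
from h import *
plan(.670,-.124,.08,np.pi/2,v=50,hand=1)"
```

```text
1 4.2 -2.0 5.3 0.5 0.2 -0.1 1
```

Request:
arm_command --commands "4 -2 5 0.5 0.2 0 1; 0 0 15 0 0 0 1; 0 0 15 0 0 0 1; 0 0 15 0 0 0 1; 0 0 0 0 0 0 1"

```text
time: 10.32
tool_pos: [0.6726, -0.1259, 0.0379]
ee_rot: [3.135, 0.003, 1.568]
wrist_force: [-0.5, 0.2, 0.3]
width: 0.094
```

```bash
python3 -c "
from h import *
plan(.670,-.124,.020,np.pi/2,v=50,hand=1)"
```

```text
1 1.9 -2.7 17.9 0.4 0.2 -0.1 1
```

Request:
arm_command --commands "2 -2.5 9 0.4 0.2 0 1; 0 0 8.5 0 0 0 1; 0 0 0 0 0 0 1; 0 0 0 0 0 0 0; 0 0 0 0 0 0 0; 0 0 0 0 0 0 0; 0 0 0 0 0 0 0; 0 0 0 0 0 0 0; 0 0 0 0 0 0 0"

```text
time: 11.45
tool_pos: [0.6711, -0.124, 0.0208]
ee_rot: [3.14, -0.0, 1.568]
wrist_force: [0.5, 0.6, -0.6]
width: 0.0551
```

```bash
python3 -c "
from h import *
plan(.670,-.124,.10,np.pi/2,v=30,hand=0)"
```

```text
3 -0.0 -0.3 -26.4 0.0 -0.0 -0.0 0; -0.0 -0.3 -26.4 0.0 -0.0 -0.0 0; -0.0 -0.3 -26.4 0.0 -0.0 -0.0 0
```

Request:
arm_command --commands "0 0 -10 0 0 0 0; 0 0 -25 0 0 0 0; 0 0 -30 0 0 0 0; 0 0 -30 0 0 0 0; 0 0 -10 0 0 0 0; 0 0 0 0 0 0 0"

```text
time: 12.2
tool_pos: [0.6694, -0.1236, 0.128]
ee_rot: [-3.139, -0.001, 1.568]
wrist_force: [-0.1, -0.1, -1.2]
width: 0.0546
```

```bash
python3 -c "
from h import *
plan(.594,.215,.12,1.283,v=40,hand=0)"
```

```text
9 37.6 -8.5 1.0 -0.0 -0.0 1.8 0; 37.3 -9.7 1.0 -0.0 -0.0 1.8 0; 37.0 -10.8 0.9 -0.0 -0.0 1.8 0; 36.6 -12.0 0.9 -0.0 -0.0 1.8 0; 36.2 -13.2 0.9 -0.0 -0.0 1.8 0; 35.8 -14.3 0.9 -0.0 -0.0 1.8 0; 35.3 -15.4 0.9 -0.0 -0.0 1.8 0; 34.8 -16.5 0.9 -0.0 -0.0 1.8 0; 34.3 -17.6 0.9 -0.0 -0.0 1.8 0
```

Request:
arm_command --commands "38 -8 0 0 0 1.8 0; 37 -10 0 0 0 1.8 0; 37 -11 0 0 0 1.8 0; 37 -12 0 0 0 1.8 0; 36 -13 0 0 0 1.8 0; 36 -14 0 0 0 1.8 0; 35 -15 0 0 0 1.8 0; 35 -16 0 0 0 1.8 0; 25 -12 0 0 0 1.8 0; 0 0 0 0 0 0 0; 0 0 0 0 0 0 0"

```text
time: 13.58
tool_pos: [0.5878, 0.2126, 0.1076]
ee_rot: [-3.108, 0.012, 1.274]
wrist_force: [-0.8, 0.7, -1.7]
width: 0.0546
```

```bash
python3 -c "
from h import *
plan(.594,.215,.08,1.283,v=30,hand=0)"
```

```text
1 4.5 6.2 27.4 -1.9 0.7 -0.5 0
```

Request:
arm_command --commands "4 6 20 -1.9 0.7 -0.5 0; 0 0 0 0 0 0 0"

```text
time: 13.82
tool_pos: [0.5942, 0.2119, 0.0859]
ee_rot: [-3.141, 0.002, 1.281]
wrist_force: [-0.3, 0.8, -1.7]
width: 0.0546
```

```bash
python3 -c "
from h import *
plan(.594,.215,.05,1.283,v=30,hand=0)
T=snapshot('top');S=snapshot('scene')
def c(i,x,y,w): return cv2.resize(i['img'][y:y+w*3//4,x:x+w],(400,300),interpolation=cv2.INTER_CUBIC)
cv2.imwrite('pics/c5.png',np.hstack([c(T,190,95,130),c(S,305,190,130)]))"
```

```text
2 1.5 -0.5 17.9 -0.0 0.0 -0.1 0; 1.5 -0.5 17.9 -0.0 0.0 -0.1 0
```

View pics/c5.png

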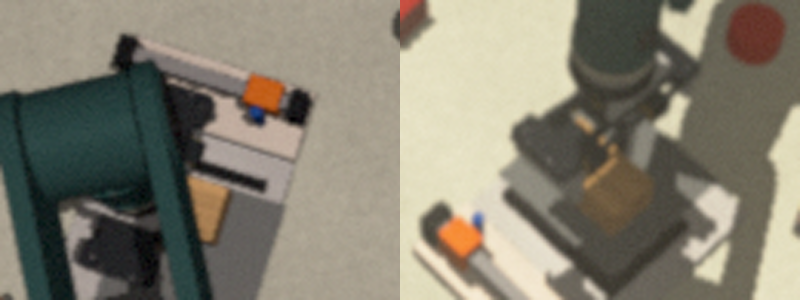

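The box hangs over the bed parallel to the long stop (box top at ~(208,208) left crop, stop ending at ~(265,185)). Lowering.

Request:
arm_command --commands "1 0 18 0 0 0 0; 1 -0.5 15 0 0 0 0; 1 0 10 0 0 0 0; 0 0 0 0 0 0 0"

```text
time: 14.42
tool_pos: [0.5973, 0.2147, 0.0435]
ee_rot: [3.138, -0.001, 1.279]
wrist_force: [-0.1, 0.5, -2.0]
width: 0.0545
```

```bash
python3 -c "
from h import *
plan(.594,.215,.033,1.283,v=30,hand=0)"
```

```text
1 -0.7 -3.3 10.5 0.2 -0.1 -0.2 0
```

Request:
arm_command --commands "-0.7 -3 6 0.2 0 -0.2 0; 0 0 0 0 0 0 0; 0 0 4 0 0 0 0; 0 0 0 0 0 0 0"

```text
time: 14.92
tool_pos: [0.5947, 0.2153, 0.0339]
ee_rot: [3.14, -0.002, 1.283]
wrist_force: [0.0, 0.3, -1.2]
width: 0.0547
```

```bash
python3 -c "
from h import *
plan(.594,.215,.033,1.283,v=30,hand=0)"
```

```text
1 -0.5 -0.6 0.9 0.1 -0.1 0.0 0
```

Request:
arm_command --commands "0 0 1 0 0 0 0; 0 0 0 0 0 0 0"

```text
time: 15.18
tool_pos: [0.595, 0.2154, 0.0333]
ee_rot: [3.139, -0.003, 1.283]
wrist_force: [-0.3, 0.6, -1.0]
width: 0.0548
```

Request:
arm_command --commands "0 0 1 0 0 0 0; 0 0 0 0 0 0 0"

```text
time: 15.42
tool_pos: [0.5955, 0.2155, 0.033]
ee_rot: [3.138, -0.003, 1.283]
wrist_force: [0.3, 1.0, -1.8]
width: 0.0548
```

Request:
arm_command --commands "0 0 1.5 0 0 0 0; 0 0 1 0 0 0 0; 0 0 0 0 0 0 0"

```text
time: 15.8
tool_pos: [0.5961, 0.2157, 0.0329]
ee_rot: [3.136, -0.005, 1.283]
wrist_force: [-0.9, -0.9, 0.5]
width: 0.0551
```

Request:
arm_command --commands "0 5 -0.3 0.2 -0.2 0 0; 0 3 0 0 0 0 0; 0 0 0 0 0 0 0"

```text
time: 16.18
tool_pos: [0.6045, 0.2134, 0.0328]
ee_rot: [3.14, -0.001, 1.283]
wrist_force: [0.1, 0.9, 0.9]
width: 0.0551
```

Request:
arm_command --commands "0 2 0 0 0 0 0; 0 2 0 0 0 0 0; 0 0 0 0 0 0 0"

```text
time: 16.55
tool_pos: [0.6089, 0.2122, 0.0328]
ee_rot: [3.14, -0.001, 1.283]
wrist_force: [0.5, -0.2, 0.8]
width: 0.0548
```

```bash
cat >> h.py <<'E'
def st():
    o=robot.get_obs(); c,s=np.cos(-.288),np.sin(-.288); M=np.array([[c,s],[-s,c]])
    print("t",o["time"],"pos-home corner mm",np.round(M@(o["tool_pos"][:2]-[.6124,.2249])*1000,1),"z",round(o["tool_pos"][2]*1000,1),"F corner",np.round(M@o["wrist_force"][:2],1),round(o["wrist_force"][2],1),"T",np.round(o["wrist_torque"],2),"rpy",np.round(o["ee_rot"],3),"w",round(o["width"],4))
E
python3 -c "
from h import *
st()"
```

```text
t 16.55 pos-home corner mm [  0.2 -13.2] z 32.8 F corner [ 0.5 -0.1] 0.8 T [-0.08  0.09 -0.03] rpy [ 3.140e+00 -1.000e-03  1.283e+00] w 0.0548
```

Request:
arm_command --commands "0 2 0 0 0 0 0; 0 2 0 0 0 0 0"

```text
time: 16.8
tool_pos: [0.6096, 0.2121, 0.033]
ee_rot: [-3.136, -0.001, 1.283]
wrist_force: [-5.5, 0.3, 5.7]
width: 0.0548
```

Request:
arm_command --commands "0 2 0 0 0 0 0; 0 2 0 0 0 0 0"

```text
time: 17.05
tool_pos: [0.6097, 0.212, 0.0332]
ee_rot: [-3.127, 0.0, 1.282]
wrist_force: [-6.3, 1.9, 3.8]
width: 0.0544
```

```bash
python3 -c "
from h import *
st()"
```

```text
t 17.05 pos-home corner mm [  1.1 -13.1] z 33.2 F corner [-6.6  0. ] 3.8 T [ 0.04  1.11 -0.25] rpy [-3.127  0.     1.282] w 0.0544
```

Request:
arm_command --commands "3 0 0.3 -0.8 0 0 0; 3 0 0 0 0 0 0; 3 0 0 0 0 0 0; 0 0 0 0 0 0 0"

```text
time: 17.55
tool_pos: [0.612, 0.2208, 0.0329]
ee_rot: [-3.141, 0.001, 1.282]
wrist_force: [-2.1, 0.5, 0.4]
width: 0.0544
```

```bash
python3 -c "
from h import *
st()"
```

```text
t 17.55 pos-home corner mm [ 0.8 -4.1] z 32.9 F corner [-2.1 -0.1] 0.4 T [ 0.02  0.35 -0.1 ] rpy [-3.141e+00  1.000e-03  1.282e+00] w 0.0544
```

Request:
arm_command --commands "2 0.5 0 0 0 0 0; 2 0.5 0 0 0 0 0; 2 0.5 0 0 0 0 0; 2 0.5 0 0 0 0 0"

```text
time: 18.05
tool_pos: [0.6132, 0.2246, 0.0329]
ee_rot: [-3.135, 0.011, 1.282]
wrist_force: [-6.5, -5.2, 5.1]
width: 0.0547
```

```bash
python3 -c "
from h import *
st()"
```

```text
t 18.05 pos-home corner mm [ 0.9 -0.1] z 32.9 F corner [-4.7 -6.9] 5.1 T [-0.86  1.18  0.18] rpy [-3.135  0.011  1.282] w 0.0547
```

Request:
arm_command --commands "-2 0 0 -0.4 -0.5 0 0; 0 2 0 -0.2 0 0.4 0; 0 2 0 -0.2 0 0 0"

```text
time: 18.42
tool_pos: [0.6129, 0.2236, 0.0327]
ee_rot: [-3.141, 0.02, 1.278]
wrist_force: [-7.6, -0.1, 5.8]
width: 0.0548
```

```bash
python3 -c "
from h import *
st(); plan(.6132,.2246,.0329,1.275)"
```

```text
t 18.425 pos-home corner mm [ 0.9 -1.1] z 32.7 F corner [-7.3 -2.3] 5.8 T [0.17 1.51 0.26] rpy [-3.141  0.02   1.278] w 0.0548
1 1.1 -0.0 -0.2 -0.0 1.1 0.2 1
```

Request:
arm_command --commands "0 2 0 -0.2 0 0.5 0; 0 2 0 -0.2 0 0 0"

```text
time: 18.68
tool_pos: [0.6127, 0.2238, 0.0327]
ee_rot: [-3.14, 0.022, 1.272]
wrist_force: [-8.1, -0.0, 5.4]
width: 0.0546
```

```bash
python3 -c "
from h import *
st(); plan(.6132,.2246,.0329,1.275)"
```

```text
t 18.675 pos-home corner mm [ 0.6 -1. ] z 32.7 F corner [-7.8 -2.3] 5.4 T [0.13 1.48 0.21] rpy [-3.14   0.022  1.272] w 0.0546
1 0.9 0.2 -0.2 -0.1 1.2 -0.2 1
```

Request:
arm_command --commands "-0.5 -1 0 0 1.2 -0.45 0; 0 0 0 0 0 0 0"

```text
time: 18.92
tool_pos: [0.6128, 0.2238, 0.0331]
ee_rot: [3.14, -0.001, 1.281]
wrist_force: [-2.5, 0.6, 2.3]
width: 0.0547
```

```bash
python3 -c "
from h import *
st(); plan(.6132,.2246,.0329,1.280)"
```

```text
t 18.925 pos-home corner mm [ 0.7 -1. ] z 33.1 F corner [-2.5 -0.1] 2.3 T [-0.16  0.74  0.15] rpy [ 3.140e+00 -1.000e-03  1.281e+00] w 0.0547
1 0.9 0.1 0.2 0.1 -0.0 0.1 1
```

Request:
arm_command --commands "2 2 0 -0.3 0.3 0 0; 2 2.5 0 -0.3 0.4 0 0; 2.5 3 0 -0.3 0.4 0 0"

```text
time: 19.3
tool_pos: [0.6134, 0.2249, 0.0326]
ee_rot: [-3.141, -0.007, 1.283]
wrist_force: [-12.3, -3.8, 8.6]
width: 0.0551
```

```bash
python3 -c "
from h import *
st(); plan(.6132,.2246,.0329,1.280)"
```

```text
t 19.3 pos-home corner mm [0.9 0.3] z 32.6 F corner [-10.7  -7.2] 8.6 T [-1.07  2.4   0.26] rpy [-3.141 -0.007  1.283] w 0.0551
1 -0.3 -0.1 -0.3 -0.0 -0.4 0.1 1
```

Request:
arm_command --commands "3.5 3 0 -0.3 -0.2 0 0; 3.5 3 0 -0.3 0.2 0 0; 3.5 3 0 -0.3 0.2 0 0"

```text
time: 19.68
tool_pos: [0.6134, 0.2252, 0.0324]
ee_rot: [-3.135, 0.013, 1.283]
wrist_force: [-13.1, -5.6, 9.9]
width: 0.0547
```

```bash
python3 -c "
from h import *
st()
T=snapshot('top');S=snapshot('scene')
st()
C=place(np.array([[0,0,.054],[-.055,0,.054],[-.055,-.1,.054],[0,-.1,.054]]),[.653,.265,-.29])
def c(s,x,y,w):
    im=cv2.resize(s['img'][y:y+w*3//4,x:x+w],(400,300),interpolation=cv2.INTER_CUBIC)
    im2=im.copy(); q=np.array([(proj(s,p)+.5-[x,y])*400/w for p in C]); cv2.polylines(im2,[np.round(q).astype(int)],True,(255,0,255),1); return np.vstack([im,im2])
cv2.imwrite('pics/c6.png',np.hstack([c(T,210,120,80),c(S,325,210,80)]))"
```

```text
t 19.675 pos-home corner mm [0.9 0.5] z 32.4 F corner [-11.   -9.1] 9.9 T [-1.05  2.26  0.2 ] rpy [-3.135  0.013  1.283] w 0.0547
t 19.775 pos-home corner mm [0.9 0.6] z 32.5 F corner [-10.9  -9.8] 9.7 T [-1.06  2.38  0.21] rpy [-3.135  0.013  1.283] w 0.0548
```

View pics/c6.png

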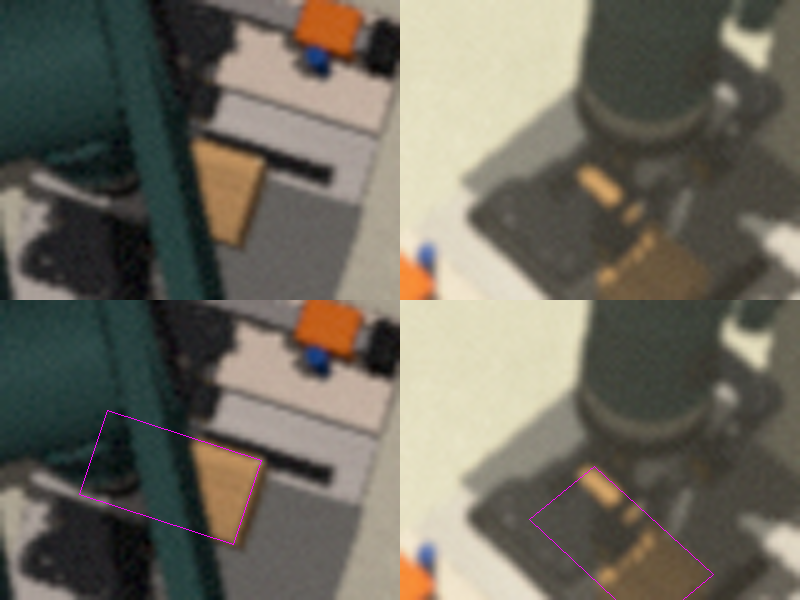

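Request:
arm_command --commands "3.5 3 0 -0.5 0.7 0 0; 3.5 3 0 -0.4 0.3 0 0; 3.5 3 0 -0.4 0.3 0 0"

```text
time: 20.15
tool_pos: [0.6134, 0.2252, 0.0324]
ee_rot: [-3.135, 0.014, 1.284]
wrist_force: [-13.3, -6.1, 10.4]
width: 0.0542
```

```bash
python3 -c "
from h import *
st()"
```

```text
t 20.15 pos-home corner mm [0.9 0.6] z 32.4 F corner [-11.   -9.6] 10.4 T [-1.05  2.39  0.16] rpy [-3.135  0.014  1.284] w 0.0542
```

Request:
arm_command --commands "3 3 0 -0.7 1 0 0; 3 3 0 -0.6 0.7 0.2 0; 3 3 0 -0.6 0.7 0.2 0"

```text
time: 20.52
tool_pos: [0.6137, 0.2259, 0.0322]
ee_rot: [3.136, -0.01, 1.277]
wrist_force: [-9.7, -5.2, 9.4]
width: 0.0548
```

```bash
python3 -c "
from h import *
st()"
```

```text
t 20.525 pos-home corner mm [0.9 1.3] z 32.2 F corner [-7.9 -7.8] 9.4 T [-0.88  2.63  0.34] rpy [ 3.136 -0.01   1.277] w 0.0548
```

Request:
arm_command --commands "3 3 0 -0.2 0 -0.2 0; 3.5 3.5 0 -0.45 0.45 -0.1 0"

```text
time: 20.78
tool_pos: [0.6137, 0.2259, 0.0322]
ee_rot: [3.141, -0.003, 1.283]
wrist_force: [-14.7, -6.7, 11.7]
width: 0.0546
```

```bash
python3 -c "
from h import *
st()"
```

```text
t 20.775 pos-home corner mm [0.9 1.3] z 32.2 F corner [-12.2 -10.6] 11.7 T [-1.14  2.76  0.09] rpy [ 3.141e+00 -3.000e-03  1.283e+00] w 0.0546
```

```bash
python3 -c "
from h import *
for i in range(5): T=snapshot('top')
st(); S=snapshot('scene')
D=cv2.resize(T['img'][140:200,375:455],(400,300),interpolation=cv2.INTER_CUBIC); B=cv2.resize(T['img'][120:180,210:290],(400,300),interpolation=cv2.INTER_CUBIC)
cv2.imwrite('pics/c7.png',np.vstack([np.hstack([D,B]),np.hstack([cv2.resize(T['img'],(400,250)),cv2.resize(S['img'],(400,250))])]))"
```

```text
t 21.025 pos-home corner mm [0.9 1.3] z 32.2 F corner [-11.6  -8.7] 11.0 T [-1.02  2.64  0.17] rpy [ 3.141e+00 -3.000e-03  1.283e+00] w 0.0547
```

View pics/c7.png

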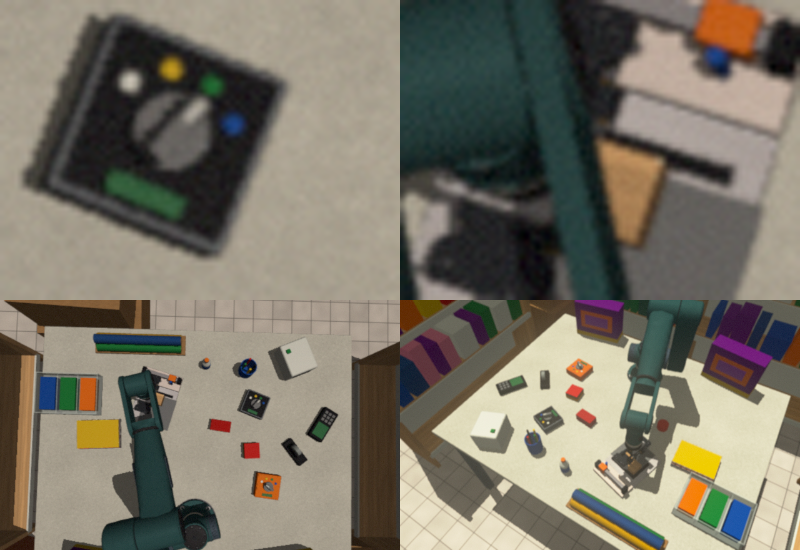

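Dial line at ~(195,108) points at the green dot (212,85). The box lies flush against the long stop, the bystanders are unmoved, and the push is steady. Handing in.

```bash
python3 -c "
from h import *
print(robot.close_job()); st()"
```

```text
the job is handed in; nothing more can be done
None
the job is handed in; nothing more can be done
```

I set the dial from yellow to green and let go. I then carried the wooden box to the bed and pressed it into the corner, and handed the job in at about 21 s with the gripper still pushing.

**Last checks**
- **Dial:** in the last top picture the dial's white line points at the green dot.
- **Push:** just before hand-in the wrist felt about 11.6 N back from the long-stop side and 8.7 N from the short-stop side. The bed pushed up with about 11 N. The tool was level within 0.003 rad and the fingers were at 54.7 mm, so the grip is on the 55 mm sides.
- **Picture:** the visible end of the box lies flush along the long stop, and the other things look where they were.

**Not fully confirmed**
- **Short stop:** the arm hid this contact from both cameras, so it rests only on the force and on the box not moving further.
- **Alignment:** a twist of 0.1 to 0.2 N m about the vertical remained. My picture fits of the stops' angle ranged from -0.285 to -0.298 rad, and the box finished at about -0.288.
- **Grip shift:** while I levelled the tool it shifted about 1 mm along the box. I took this as slip or tilt in the grip, with the box still seated.

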